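Release a worn suction head from its dock

TASK

The orange suction cup has gone hard and needs a new one. Pull that head's ribbed sleeve up until the lock lets go, draw the head out of its dock and set it down gently, upright, inside the white tray, then let go. Leave the blue and green heads in their docks and the glass goblet where it stands.

Things in the scene. Friction and masses are not known exactly. Their poses are not given: they have to be found in the camera images.
- orange_head: Round suction head with an orange cup, upright in one of three like docks. Origin: centre of its flat underside, 10 mm over the bench when docked; z up its axis. Above the origin: steel stem dia 32, 0 to 34 mm; black flange dia 42 to 40; ribbed metal sleeve dia 45, 41 to 69 at rest; orange cup dia 34, 81 to 94. 0.19 kg; stands safely on its stem.
- orange_dock: Grey block holding the orange head, 80 x 80 x 42 mm high, fixed to the bench. Origin: centre of its underside, z up. Its bore, dia 36, is 32 mm deep. Two brass jaws near the stem's foot, 6 mm proud, catch under its lip: the head cannot be pulled out by its cup or flange, only by the sleeve, which draws them in. Flange, sleeve and cup stand clear above it.
- orange_sleeve (a joint): How far the orange head's sleeve is drawn up its axis, 0 to 0.012 m. A spring pushes it down (3 N at 0, 6 N at the top stop). The jaws let go at 0.006 to 0.010; pulling on up by the same grip then brings the whole head out, and once it is free the spring draws it back up into the sleeve (reads about 0 while it hangs from the sleeve).
- tray: White open tray, 200 (its x) x 160 (its y) x 30 mm high, walls and floor 5 mm thick, fixed to the bench. Origin: centre of its underside; z up. The inner floor is 5 mm above the origin.
- blue_head: The same head with a blue cup and blue stripe, locked in a dock of its own. Same sizes and origin as the orange head. A bystander: stays in its dock.
- green_head: The same head with a green cup and green stripe, locked in a dock of its own. Same sizes and origin as the orange head. A bystander: stays in its dock.
- goblet: Green glass goblet standing on the bench beyond the docks, 160 mm high, 66 mm across its bowl, 64 mm across its foot. Origin: centre of its underside, z up. A bystander.
Not all that is in view belongs to the job. What is shaped like the orange_head but yellow is not meant.

How it is judged:
By the outcome, as a careful person would: the job done as asked, in the order asked, and still so for the second after the job is handed in, with the robot touching nothing.
It also fails if it takes over 34 s, if anything falls off the work surface, if the arm or the gripper's body presses on something with over 40 N, if the wrist force passes 120 N, or if a joint passes its speed limit or range.

ROBOT

A 7-joint arm with a two-finger parallel gripper is mounted at the origin on the work surface. World frame = base frame: x ahead of the robot, y to its left, z up, the work surface at z = 0. Lengths are in mm, angles in rad, forces in N, time in s.
With the tool pointing down it reaches from about 350 to 900 mm from the base axis. Payload 8.1 kg.
Tool frame: the origin (TCP) lies between the finger pads; the fingertips stand ahead of it and the grasp point (between the pads) lies 11 mm behind it (bot.tips_ahead is the x of the fingertips in the tool frame, in mm); x points along the fingers, y is the direction in which the jaws open and shut, and the axes are right-handed (so a half turn about x gives the same grasp; the last joint's range is limited). The gripper opens to 92 mm and grips with 3 to 60 N. Pads are 19 mm wide; open, the fingers measure 130 mm over their backs; the gripper's body (75 mm by 190 mm) begins 47 mm behind the grasp point.
Start: joints at [-1.265, 0.434, 0.025, 1.573, -0.012, 1.134, -0.075], TCP at [248.47, 573.501, 234.742] pointing down, gripper open.
Joint ranges: [-2.62, 2.62], [-0.44, 2.09], [-1.27, 1.32], [0.08, 2.57], [-1.32, 4.46], [0.12, 2], [-2.74, 2.74]. Speed limits (rad/s): [2.22, 2.22, 3.01, 3.01, 3.14, 3.14, 3.14].

INTERFACE

Orientations are given as [roll, pitch, yaw] about the fixed x, y, z axes, in that order (R = Rz(yaw) Ry(pitch) Rx(roll)).
In Python, from workcell import bot, capture, get_clock, get_q, get_dq, get_joint_efforts, get_tool_pos, get_ee_rot, get_force, get_ft_torque, get_gripper_width gives the robot as it stands. Calls block until the motion is done:
- bot.move_pose(position, orientation): joint-space move of the TCP to a pose.
- bot.move_linear(position, attitude=None, feed=150, stop_force=None): straight line of the TCP; attitude=None keeps the orientation; feed is the mean speed in mm/s. With stop_force (N) it stops when the force on the tool has changed by that much, and returns True; else False.
- bot.goto_joints(angles): joint-space move.
- bot.open_gripper() and bot.clamp(squeeze=None): open the fingers fully, or close them until they stop; squeeze is the grip in N (None keeps the last).
- bot.pause(seconds).
- bot.ik(position, orientation): joint angles nearest the present ones, or None.
- capture(name): name is "scene" or "top"; returns a dict with "color" (400x640x3 uint8, blue, green, red), "fx", "fy", "cx", "cy" (pixels), "R" (3x3) and "t" (3): a world point X has camera coordinates R X + t. Camera axes: x right, y down, z forward; pixel columns grow to the right and rows downward; lengths in mm; the calibration is good to about 2 mm. A picture is of the moment at which its call begins. There is no depth.
A pose or a line that the arm cannot do raises bot.PlanningError and nothing moves.
- bot.close_job(): hands the job in, once; it reports no verdict.
Readings, each from a call of its own:
- get_clock(): time.
- get_q(): joint angles.
- get_dq(): joint speeds.
- get_joint_efforts(): joint torques, N m.
- get_tool_pos(): TCP position.
- get_ee_rot(): TCP orientation.
- get_force(): force on the tool from outside, world axes, zero at the start.
- get_ft_torque(): the same for the moment, N m.
- get_gripper_width(): finger opening in mm.
Only numpy, scipy, OpenCV 4.12 (cv2) and the standard library are available. Lean on these libraries where they do the work, as an engineer would, in place of code of your own. Each camera call takes 0.05 s, during which the arm holds its last target. There are 200 camera calls.

## Working session

There is one attempt and no reset: what is moved stays moved. The work goes in short steps, each a Python script; the robot and the scene stay as the last script left them, time stands still between calls to the robot, and variables do not carry over. Pictures are saved under pics/ and viewed, about 8 in all and at most 12, crops included, and the job is handed in when it is done.

```bash
mkdir -p pics; ls
python3 - <<'E'
from workcell import *
import cv2
for n in("scene","top"):
    c=capture(n); cv2.imwrite(f"pics/{n}0.png",c["color"]); print(n,c["fx"],c["fy"],c["cx"],c["cy"],c["R"],c["t"])
print(get_clock(),get_ee_rot(),get_tool_pos(),bot.tips_ahead,get_gripper_width())
E
```

```text
pics
scene 377.90173635757645 377.90173635757645 319.02958291512084 192.7253773675088 [[ 0.44151966  0.89719759 -0.00984255]
 [ 0.46712037 -0.23921265 -0.85122022]
 [-0.76606719  0.37123281 -0.52471636]] [-281.01045817 -231.09714882 1323.85667321]
top 410.2745303095878 410.2745303095878 319.8240339243877 208.31128383541514 [[ 0.10251578 -0.99471121 -0.00633402]
 [-0.97323216 -0.09898136 -0.2074171 ]
 [ 0.20569317  0.02742799 -0.97823209]] [-25.42779899 589.41259778 731.01111483]
0.1 [-1.46645851  1.56940342 -1.87523045] [248.29556062 573.0864518  234.02524344] 8.0 92.01962353514548
```

View pics/scene0.png

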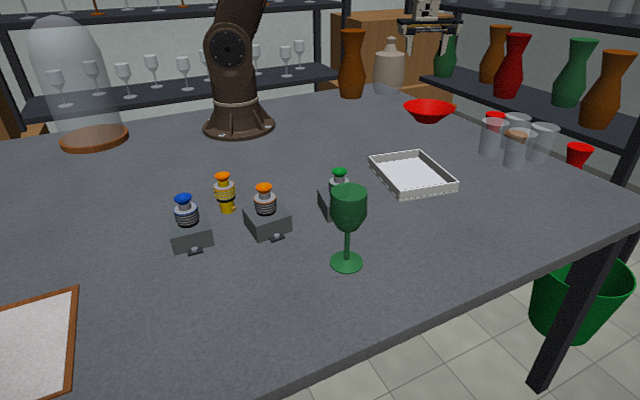

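View pics/top0.png

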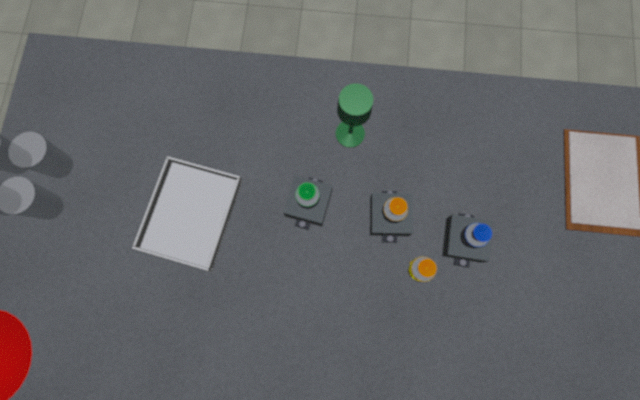

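```bash
cat > h.py <<'E'
import numpy as np,cv2
from workcell import *
def ray(c,u,v,z):
    R=np.array(c["R"]);t=np.array(c["t"]);o=-R.T@t
    d=R.T@np.array([(u-c["cx"])/c["fx"],(v-c["cy"])/c["fy"],1]); return o+d*(z-o[2])/d[2]
def proj(c,X):
    p=np.array(c["R"])@X+c["t"]; return c["fx"]*p[0]/p[2]+c["cx"],c["fy"]*p[1]/p[2]+c["cy"]
H={"orange":((5,12),150),"blue":((110,125),150),"green":((55,70),120)}
def blobs(c,col,area=40):
    hsv=cv2.cvtColor(c["color"],cv2.COLOR_BGR2HSV);(a,b),s=H[col]
    m=cv2.inRange(hsv,(a,s,80),(b,255,255))
    n,l,st,ce=cv2.connectedComponentsWithStats(m)
    return [(*ce[i].round(1),int(st[i,4])) for i in range(1,n) if st[i,4]>area]
E
python3 - <<'E'
from h import *
s,t=capture("scene"),capture("top")
for n,c in(("scene",s),("top",t)):
    for k in H:
        for b in blobs(c,k): print(n,k,b,ray(c,b[0],b[1],100).round(1)[:2])
# tray corners (outer rim, z=30), goblet foot
hsv=cv2.cvtColor(t["color"],cv2.COLOR_BGR2HSV)
m=cv2.inRange(hsv,(0,0,130),(180,50,255));m[:, :120]=0;m[:,260:]=0;m[:145]=0;m[280:]=0
q=cv2.findNonZero(m);r=cv2.minAreaRect(q);print("tray rect",r)
for p in cv2.boxPoints(r): print(p,ray(t,*p,30).round(1)[:2])
print("tray c",ray(t,*r[0],30)); print("goblet foot",ray(t,350,135,0)[:2], ray(s,347,262,0)[:2])
a=cv2.resize(s["color"][150:260,150:370],None,fx=3.6,fy=3.6,interpolation=cv2.INTER_CUBIC)
b=cv2.resize(t["color"][170:290,280:500],(792,432*1),interpolation=cv2.INTER_CUBIC)[:200]
cv2.imwrite("pics/crop.png",np.vstack([a,b]) if a.shape[1]==b.shape[1] else a)
E
```

```text
scene green (np.float64(584.9), np.float64(39.3), 73) [-124.  2040.8]
scene green (np.float64(339.1), np.float64(170.3), 89) [604.9  65.9]
scene green (np.float64(348.3), np.float64(191.8), 492) [692.8  38.6]
scene green (np.float64(345.8), np.float64(262.5), 496) [870.7 -68.5]
scene green (np.float64(560.8), np.float64(273.2), 165) [1033.1  201.5]
scene green (np.float64(616.7), np.float64(295.2), 68) [1095.2  229.9]
top green (np.float64(342.2), np.float64(131.4), 146) [734.8   6.5]
top green (np.float64(357.2), np.float64(134.1), 146) [732.2 -22.5]
top green (np.float64(306.4), np.float64(190.4), 124) [612.1  61.9]
tray rect ((185.43751525878906, 211.80850219726562), (79.82070922851562, 103.5675277709961), 18.79988670349121)
[130.96835 247.96793] [478.1 398.8]
[164.34442 149.92575] [686.3 369.9]
[239.90668 175.64908] [647.1 205.5]
[206.53061 273.69125] [443.7 241.9]
tray c [561.09539776 303.87647645  30.        ]
goblet foot [770.07638626 -11.93861654] [775.5221806   -8.49124392]
```

View pics/crop.png

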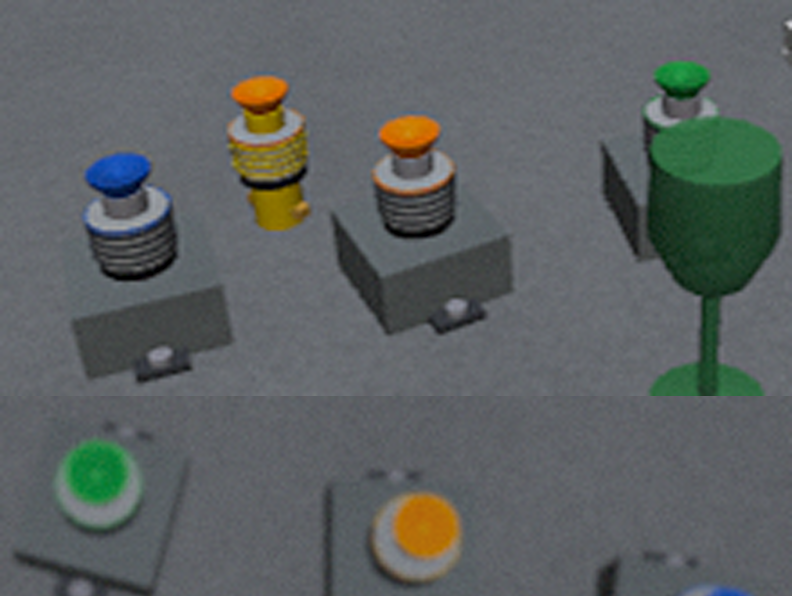

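Candidates with orange cups: the docked one with a steel sleeve, at scene (264,187) / top (397,207), and the free-standing one with a yellow body, at scene (222,176) / top (424,268). The docked one fits (steel stem, metal sleeve, grey dock), and the crop confirms it. The colour masks for orange and blue were off, so I'll widen them.

```bash
sed -i 's/"orange":((5,12),150),"blue":((110,125),150)/"orange":((6,19),190),"blue":((100,125),150)/' h.py
python3 - <<'E'
from h import *
s,t=capture("scene"),capture("top")
print(cv2.cvtColor(t["color"],cv2.COLOR_BGR2HSV)[207,397],cv2.cvtColor(s["color"],cv2.COLOR_BGR2HSV)[187,264],cv2.cvtColor(t["color"],cv2.COLOR_BGR2HSV)[234,482])
for n,c in(("scene",s),("top",t)):
    for k in("orange","blue"):
        for b in blobs(c,k,30):
            if 170<b[0]<520 and b[1]>160: print(n,k,b,ray(c,b[0],b[1],104 if n=="top" else 100).round(1)[:2])
# tray via dual corners in scene
hsv=cv2.cvtColor(s["color"],cv2.COLOR_BGR2HSV)
m=cv2.inRange(hsv,(0,0,140),(180,50,255));m[:,:360]=0;m[:,465:]=0;m[:147]=0;m[202:]=0
h=cv2.convexHull(cv2.findNonZero(m)); ap=cv2.approxPolyDP(h,5,True)
for p in ap[:,0]: print("tray scene",p,ray(s,*map(float,p),30).round(1)[:2])
E
```

```text
[ 19 241 179] [ 19 251 205] [109 217 167]
scene orange (np.float64(221.7), np.float64(175.7), 101) [ 510.4 -171.3]
scene orange (np.float64(263.4), np.float64(187.2), 125) [ 598.  -106.9]
scene blue (np.float64(182.3), np.float64(197.2), 131) [ 561.6 -262. ]
top orange (np.float64(397.9), np.float64(205.6), 204) [ 599.5 -107.9]
top orange (np.float64(426.9), np.float64(267.4), 216) [ 492.9 -165.9]
top blue (np.float64(482.3), np.float64(232.2), 255) [ 565.9 -261.9]
tray scene [457 190] [704.3 329.4]
tray scene [400 201] [682.3 181.4]
tray scene [368 156] [454.7 241.4]
tray scene [420 149] [484.6 398.1]
tray scene [459 181] [674.4 364.3]
```

```bash
sed -i 's/(6,19),190/(6,23),190/' h.py
python3 - <<'E'
from h import *
P=np.pi
print(get_clock())
o=[0,P/2,np.radians(30)]
for p in([599.5,-107.5,135],[599.5,-107.5,55],[562,303,200]): print(bot.ik(p,o))
bot.move_pose([599.5,-107.5,135],o)
print(get_clock(),get_tool_pos(),get_force())
s,t=capture("scene"),capture("top")
for n,c in(("scene",s),("top",t)):
    print([ (b,ray(c,b[0],b[1],104 if n=="top" else 100).round(1)[:2]) for b in blobs(c,"orange",20) if 170<b[0]<520 and b[1]>160])
a=cv2.resize(s["color"][80:260,170:370],None,fx=3,fy=3)[:540];b=cv2.resize(t["color"][150:280,330:460],None,fx=1.53,fy=1.53)
im=np.zeros((540,800,3),np.uint8);im[:a.shape[0],:a.shape[1]]=a;im[:b.shape[0],600:600+b.shape[1]]=b[:,:200];cv2.imwrite("pics/hover.png",im)
E
```

```text
0.3
[-0.09692402  0.51065398  0.26986499  1.74570398 -0.16612156  0.90753698
  2.33713362]
[-0.01562614  0.60542985  0.15362628  1.80169631 -0.1289285   0.74415041
  2.30050059]
[-0.54097341  0.4867126  -0.05531438  1.57710347  0.02934592  1.07858846
  1.4906486 ]
3.025 [ 599.74981262 -106.4580676   135.02692411] [ 0.28253212  0.77658132 -0.23247658]
[((np.float64(221.8), np.float64(175.9), 105), array([ 511.4, -171.4])), ((np.float64(263.3), np.float64(187.4), 127), array([ 598.7, -107.3]))]
[((np.float64(395.7), np.float64(202.6), 91), array([ 604.7, -103.5]))]
```

View pics/hover.png

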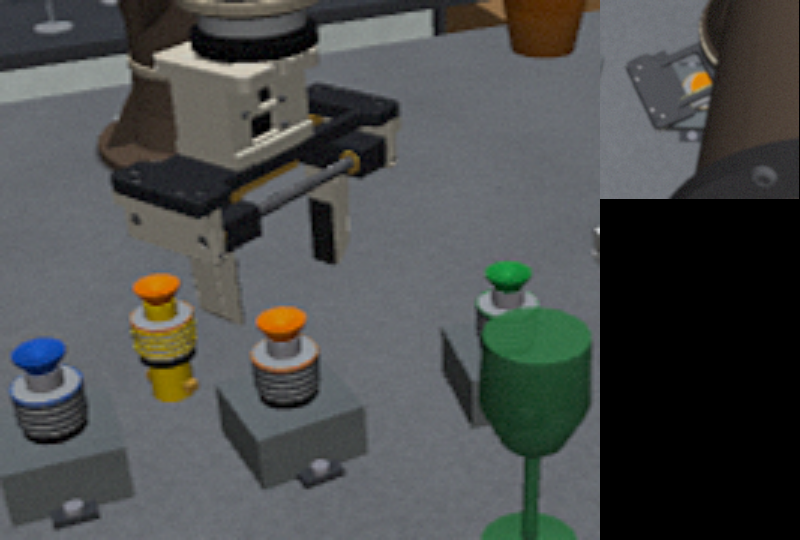

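The view shows the fingers straddling the orange head: tips at crop (222,315) and (330,258), cup at (282,322), neighbours clear. Both views agree on about (599,-107), so I'll descend and clamp.

Run:
```python
from h import *
hit=bot.move_linear([599.3,-107.5,56],feed=70,stop_force=8)
print("hit",hit,get_tool_pos(),get_force())
if not hit:
    bot.clamp(35)
    print(get_gripper_width(),get_force(),get_clock())
    z=56
    p=get_tool_pos()
    for dz in(6,12,16,22,28):
        if bot.move_linear([599.3,-107.5,56+dz],feed=20,stop_force=25): print("STOP"); break
        print(dz,get_tool_pos().round(1),get_force().round(1),round(get_gripper_width(),1),get_clock())
    c=capture("scene"); print(blobs(c,"orange",20)[:4])
    cv2.imwrite("pics/pull.png",cv2.resize(c["color"][80:260,170:370],None,fx=3,fy=3))
```

```text
hit False [ 599.66575646 -107.55095537   56.49145983] [ 0.25453099  0.35282604 -0.41206033]
44.642991368679056 [ 0.29567371 -0.30120138 -0.73193828] 5.2083
6 [ 599.2 -107.8   61.9] [ 0.8 -1.5 -5.5] 44.1 5.6583
12 [ 599.6 -107.5   68.5] [ 0.1 -0.1 -2.1] 44.1 6.1083
16 [ 599.5 -107.6   72.3] [-0.9  0.3 -0.7] 44.5 6.4583
22 [ 599.4 -107.5   78.2] [ 0.1 -0.1 -0. ] 44.3 6.9083
28 [ 599.4 -107.6   84.2] [ 1.  -0.3 -0.9] 44.7 7.3583
[(np.float64(97.1), np.float64(13.3), 28), (np.float64(500.6), np.float64(26.0), 50), (np.float64(352.7), np.float64(30.0), 90), (np.float64(497.0), np.float64(57.0), 242)]
```

View pics/pull.png

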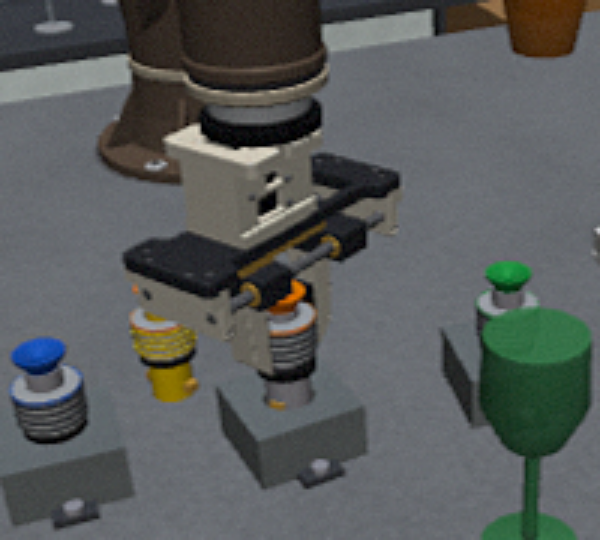

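Stem is now showing above the dock at crop (288,390), with a brass jaw at (278,404), and the force is back near the head's weight: the lock let go. Lift, transfer, look.

Run:
```python
from h import *
print(bot.move_linear([599.3,-107.5,110],feed=50,stop_force=25),get_force().round(1),get_gripper_width())
bot.move_linear([599.3,-107.5,200],feed=120)
print(get_clock(),get_force().round(1),get_gripper_width())
bot.move_pose([562,303,200],[0,np.pi/2,np.radians(30)])
bot.move_linear([562,303,75],feed=120)
print(get_clock(),get_tool_pos().round(1),get_force().round(1),get_gripper_width())
s=capture("scene");t=capture("top")
a=s["color"][80:260,260:480];cv2.imwrite("pics/over.png",cv2.resize(a,None,fx=3,fy=3))
```

```text
False [ 0.3 -0.6 -1.9] 44.14864238070244
8.975 [ 0.4  0.9 -0.9] 44.218268903868015
11.6917 [562.5 303.3  75.8] [-0.1  0.7 -0.9] 44.31774032654664
```

View pics/over.png

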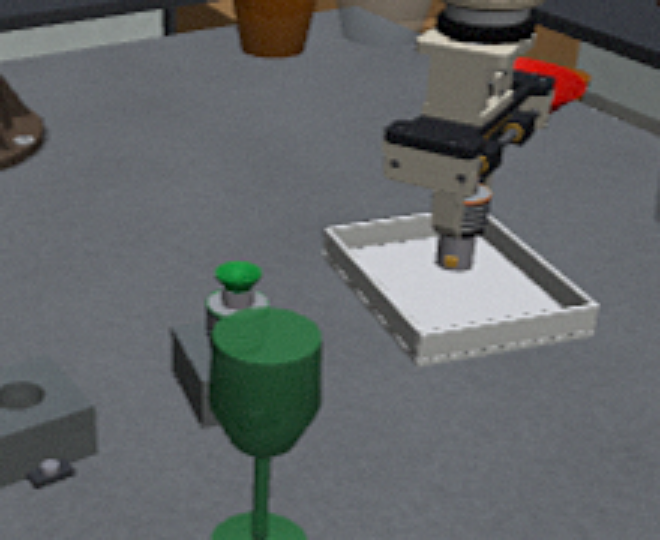

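The head hangs upright from the grip above the tray floor, foot at crop (455,262), and the dock is empty at (20,395). Lowering gently.

Run:
```python
from h import *
bot.move_linear([562,303,58],feed=40)
hit=bot.move_linear([562,303,44],feed=12,stop_force=4)
print(hit,get_tool_pos().round(1),get_force().round(1),get_clock())
p=get_tool_pos()
if hit:
    bot.pause(.2);bot.open_gripper();bot.pause(.2)
    print(get_gripper_width(),get_force().round(1))
    bot.move_linear([562,303,180],feed=100)
    bot.move_linear([430,420,240],feed=250)
print(get_clock())
s=capture("scene");t=capture("top")
for c,n in((s,"s"),(t,"t")):
    for k in H: print(n,k,[(b,ray(c,b[0],b[1],99).round(0)[:2]) for b in blobs(c,k,40) if 140<b[0]<520 and b[1]>120])
im=np.zeros((600,800,3),np.uint8)
im[:300]=cv2.resize(s["color"][110:290,140:480],(800,424))[:300];im[300:]=cv2.resize(t["color"][70:295,120:520],(800,450))[100:400]
cv2.imwrite("pics/end.png",im)
```

```text
True [562.1 303.   50.9] [-0.2  0.3  6.4] 13.0583
91.6631859785968 [0.4 0.8 0.7]
16.7083
s orange [((np.float64(413.8), np.float64(144.1), 74), array([568., 300.])), ((np.float64(221.6), np.float64(175.8), 105), array([ 509., -171.]))]
s blue [((np.float64(182.2), np.float64(197.2), 131), array([ 560., -262.]))]
s green [((np.float64(339.0), np.float64(170.3), 89), array([603.,  67.])), ((np.float64(348.6), np.float64(191.9), 493), array([692.,  40.])), ((np.float64(346.0), np.float64(262.4), 510), array([870., -68.]))]
t orange [((np.float64(174.5), np.float64(204.4), 203), array([561., 302.])), ((np.float64(427.0), np.float64(267.6), 225), array([ 493., -167.]))]
t blue [((np.float64(482.2), np.float64(232.2), 255), array([ 567., -264.]))]
t green [((np.float64(342.2), np.float64(131.4), 145), array([735.,   7.])), ((np.float64(357.4), np.float64(134.4), 142), array([732., -23.])), ((np.float64(306.2), np.float64(190.6), 103), array([612.,  62.]))]
```

View pics/end.png

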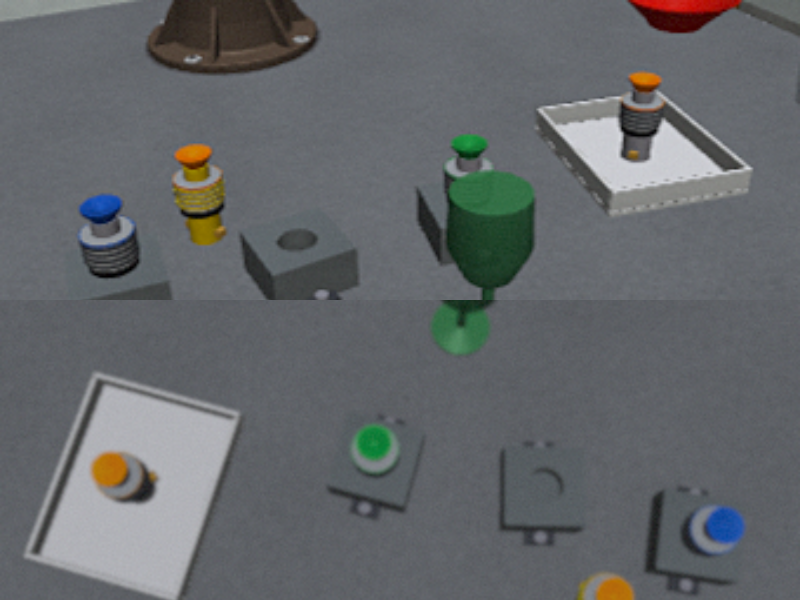

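The orange head stands upright in the tray (scene part (640,120), top part (115,475)). Its dock is empty, and the blue, green and yellow heads and the goblet have not moved.

```bash
python3 -c "
from workcell import *
bot.close_job(); print(get_clock())"
```

```text
the job is handed in; nothing more can be done
the job is handed in; nothing more can be done
```

The orange head is out of its dock and standing upright near the middle of the white tray, and the job is handed in. I gripped it by the ribbed sleeve at 35 N and pulled up until the lock let go. I then set it down at 12 mm/s, stopping on contact at about 6 N, released it and moved the arm clear.

- **Final pictures:** both views show the head upright at about (561, 302), against a tray centre of about (562, 303). The orange dock is empty.
- **Bystanders:** the blue and green heads, the goblet and the yellow decoy show the same pixel positions as before.
- **Time:** about 17 s of the 34 s allowed.
- **Checks that disagreed:** the scene and top views differ by up to about 7 mm on the heads' cups, except the decoy at up to 18 mm. For the docked orange head they agreed within 2 mm. No check failed.

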